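# Probe two ringed spots on a wafer and finish holding the lever in the green

### The job

Measure the film on the wafer with the four-point probe: slide the x-y stage by its black knob until the probe stands inside the yellow ring, press the red pad of the sprung lever down until the dial needle is in the green, hold it about two seconds for the reading, and let the lever right up; then do the same at the red ring and finish still holding the lever in the green there, with your program ending while you hold. Never press into the red sector, never slide the stage while the pins are down, let the pins touch the film only inside the two rings, and keep off the wafer and the other things on the bench.

Things in the scene. Friction and masses are not known exactly. Their poses are not given: they have to be found in the camera images.
- station: bench-top four-point probe station, fixed, 240 mm along its x, 300 mm along its y. Origin: bench level, straight below the probe; x away from the robot, y to its left (turned up to 0.3 rad). A white column 60 x 40 mm, 150 mm high, at y = -150 mm carries a white arm 26 mm wide (z = 120 to 150 mm) that reaches to the probe at y = 0. Nothing stands over the knob
- saddle (a joint): lower slide of the stage, m, -0.036 to 0.036: moves stage, knob and wafer along the station's +x. About 2.5 N of friction, more when moved fast; stays where it is left
- carriage (a joint): upper slide of the stage, m, -0.036 to 0.036: moves carriage, knob and wafer along the station's +y; same friction, stays where it is left. With both slides at 0 the wafer's centre lies under the probe. Both slides run at once: the knob can be pulled in any horizontal direction, and the stage does not turn
- stage_knob (a point): centre of the flat top of the stage's upright black cylindrical knob, 22 mm diameter, 40 mm high (top 112 mm, foot 72 mm over the bench), on a tongue 125 mm in front (-x) of the wafer's centre and rigid with it. The tongue's and carriage's upper faces are 62 mm over the bench
- wafer: dark blue-grey coated wafer, a disc 100 mm in diameter and 1.5 mm thick, held fast by vacuum on a black chuck (110 mm diameter) on the carriage at any angle. Origin: centre of its underside. Its upper face is 73.5 mm over the bench. Not to be touched by the gripper
- ring_yellow (a point): centre of the yellow ink ring on the wafer's film (ring 10 mm inside, 20 mm outside diameter), 29 mm from the wafer's centre: the first spot
- ring_red (a point): centre of the red ink ring on the wafer's film (same size), 29 mm from the wafer's centre, 120 degrees clockwise from the yellow one as seen from above: the second spot
- probe_tip (a point): tips of the four pins of the probe, in a row 5 mm long under the end of the white arm; at rest 7 mm above the film. They go straight down as the lever is pressed, and their place over the bench does not change otherwise
- lever (a joint): angle of the lever, rad: 0 at rest (raised), growing as it is pressed down to its stop at 0.36. The pins meet the film at about 0.16; green runs from 0.20 to 0.28, red from 0.28 on. A spring pushes it back up all the time and lifts it fully when let go
- lever_pad (a point): red round press pad, 40 mm diameter, 16 mm thick, at the free (+y) end of the steel lever. Origin: centre of its top face, at rest 218 mm over the bench and 115 mm from the probe along the station's +y. In mid green its top is 39 mm lower and 6 mm farther along +y (0.20 to 0.28 rad: 33 to 46 mm lower). About 2.5 N start it, 7 to 8 N hold it in the green
- dial (a point): middle of the green sector of the upright dial plate on the arm, on its +x face, 250 mm over the bench. The plate is about 55 mm wide along y, 80 mm high, top at 265 mm. A dark needle fixed to the lever turns over it from upright (lever at rest) towards +y: white, then green, then red
- lever_pivot (a point): axis of the lever, a line along the station's x, at y = -45 mm and 172 mm over the bench. The pad's top is 165 mm out along the lever and 25 mm above the lever's line, which rises 0.13 rad towards +y at rest and sinks as it is pressed
- tweezers: flat steel wafer tweezers lying flat, about 135 x 16 x 8 mm; loose bystander, leave alone. Origin: centre of its underside
- wafer_box: closed pale round single-wafer box, 119 mm diameter, 16 mm high; loose bystander, leave alone. Origin: centre of its underside
- beaker: empty glass beaker, 68 mm diameter, 90 mm high; loose bystander, leave alone. Origin: centre of its underside
- amber_bottle: amber glass jar with a black cap, 60 mm diameter, 115 mm high; loose bystander, leave alone. Origin: centre of its underside
- marker: white marker pen with a yellow cap, 118 x 15 x 15 mm, lying; loose bystander, leave alone. Origin: centre of its underside
- wash_bottle: white wash bottle, 72 mm diameter, about 215 mm high with its spout, at the left; loose bystander, leave alone. Origin: centre of its underside

How it is judged:
By the outcome, as a careful person would: the job done as asked, in the order asked, and still so for the second after the job is handed in, while the arm keeps its last pose, push and grip.
It also fails if it takes over 64 s, if anything falls off the work surface, if the arm or the gripper's body presses on something with over 40 N, if the wrist force passes 120 N, or if a joint passes its speed limit or range.

### The arm

A 6-joint arm with a two-finger parallel gripper is mounted at the origin on the work surface. World frame = base frame: x ahead of the robot, y to its left, z up, the work surface at z = 0. Lengths are in m, angles in rad, forces in N, time in s.
With the tool pointing down it reaches from about 0.25 to 0.775 m from the base axis. Payload 4 kg.
Tool frame: the origin (TCP) lies at the very end of the fingers, on their centre line; the grasp point (between the pads) lies 19 mm behind it; z points along the fingers, y is the direction in which the jaws open and shut (so a half turn about z gives the same grasp; the last joint's range is limited). The gripper opens to 94 mm and grips with 3 to 60 N. Pads are 16 mm wide; open, the fingers measure 119 mm over their backs; the gripper's body (75 mm by 177 mm) begins 78 mm behind the grasp point.
Start: joints at [-1.335, 0.087, 1.371, -0, 1.684, -0.103], TCP at [0.183, -0.519, 0.206] pointing down, gripper open.
Joint ranges: [-3.1, 3.1], [-0.76, 2.03], [0.27, 2.55], [-1.08, 4.22], [0.17, 2.65], [-2.57, 2.57]. Speed limits (rad/s): [2.79, 2.79, 3.14, 3.14, 3.14, 3.14].

### API

Orientations are given as [roll, pitch, yaw] about the fixed x, y, z axes, in that order (R = Rz(yaw) Ry(pitch) Rx(roll)).
In Python, from bench import robot, snapshot, calibration gives the robot as it stands. The module is installed in compiled form; this text tells all that it offers.
- The arm moves only by the tool servo_tool, never from a script. Its argument "series" is text: rows parted by semicolons, each of 5 numbers parted by spaces: the closure, from -1 (fully open) to 1 (shut), then the shift along the tool's x, y, z in cm, then the turn about the tool's z in rad. A call has 1 to 20 rows; each row is the pose to reach, as a shift and turn from the pose commanded when the call began, along the tool's axes at that moment; what a row does not reach only later rows make up. A row lasts 1/12 s, in which the tool goes at most 41.7 mm and 7.16 degrees, less where a joint would pass 70% of its speed; a pose out of reach is approached as far as the arm can. A call with a gripper value outside its range is refused whole. The fingers move at their own pace and stop on an object; the grip force is fixed at half the most. Time passes only in rows, so rows that repeat a pose let the fingers close. It gives the time, the measured TCP pose, the force and the opening at its end, in the units of the state.
- robot.get_obs(): the state, without advancing time (a new reading comes with each control period).
- snapshot(name): name is "scene" or "top" or "wrist"; returns (picture, depth): 480x640x3 uint8, red, green, blue; 480x640 float32, m along the optical axis (not along the pixel's ray), 0 where there is no reading.
- calibration(name): a dict with "fx", "fy", "cx", "cy" (pixels), "rvec" (rotation vector, rad) and "tvec" (3), from world to camera coordinates, as OpenCV has them; the wrist camera has in their place "tool_from_camera" (4x4, takes a point from camera to tool coordinates, whose origin is the TCP and whose axes are the flange's). Camera axes: x right, y down, z forward; pixel columns grow to the right and rows downward; lengths in m; the calibration is good to about 2 mm. The wrist camera is an equidistant fisheye: a pixel r from the principal point sees the ray r / f radians off the axis. A picture is of the moment at which its call begins: read the wrist's pose just before it. calibration takes no time and is no camera call.
- robot.close_job(): hands the job in, once; it reports no verdict.
The state is a dict: "time": time; "joint_positions": joint angles; "qvel": joint speeds; "joint_torque": joint torques, N m; "tool_pos": TCP position; "ee_rot": TCP orientation; "wrist_force": force on the tool from outside, world axes, zero at the start; "wrist_torque": the same for the moment, N m; "width": finger opening in m.
Only numpy, scipy, OpenCV 4.12 (cv2) and the standard library are available. Lean on these libraries where they do the work, as an engineer would, in place of code of your own. Each camera call takes 0.05 s, during which the arm holds its last target. There are 200 camera calls.

## Working session

There is one attempt and no reset: what is moved stays moved. The work goes in short steps, Python scripts to look and compute and a tool call to move; the robot and the scene stay as the last step left them, time stands still between calls to the robot, and variables do not carry over. Pictures are saved under pics/ and viewed, about 8 in all and at most 12, crops included, and the job is handed in when it is done.

Besides the shell and the picture viewer there is one more tool, called after "Call:" in YAML: its name, and indented under it one key for each argument. servo_tool: Moves the arm, as the interface text tells. Its arguments: {"type":"object","properties":{"series":{"type":"string"}},"required":["series"]}

```bash
mkdir -p pics; python3 - <<'E'
from bench import robot,snapshot,calibration
import cv2,numpy as np
o=robot.get_obs();print({k:np.round(v,4) for k,v in o.items()})
for n in("scene","top"):
    p,d=snapshot(n);cv2.imwrite(f"pics/{n}0.png",p[:,:,::-1]);np.savez(f"{n}0.npz",p=p,d=d)
    print(n,calibration(n))
print(calibration("wrist"))
E
```

```text
{'time': np.float64(0.0), 'joint_positions': array([-1.3351,  0.088 ,  1.3722, -0.    ,  1.6836, -0.1031]), 'qvel': array([ 0.0005, -0.0012,  0.0008,  0.0004, -0.001 ,  0.0005]), 'joint_torque': array([-2.00000e-04, -3.40176e+01, -3.02430e+01,  7.18000e-02,
        3.30000e-02, -2.00000e-04]), 'tool_pos': array([ 0.1826, -0.5182,  0.2043]), 'ee_rot': array([-3.1394e+00, -2.0000e-04,  3.3880e-01]), 'wrist_force': array([0.1841, 0.0284, 0.4755]), 'wrist_torque': array([-0.0686, -0.0155,  0.0451]), 'width': np.float64(0.0938)}
scene {'fx': 617.3344303102898, 'fy': 617.3344303102898, 'cx': 316.749366988486, 'cy': 243.23039388958236, 'rvec': array([ 1.01943689,  2.62850768, -0.78040278]), 'tvec': array([ 0.39172166, -0.26892359,  1.58986416])}
top {'fx': 557.1154125967721, 'fy': 557.1154125967721, 'cx': 320.29970030779805, 'cy': 226.99106541068036, 'rvec': array([ 2.13259243, -2.14255685,  0.16041564]), 'tvec': array([0.07457361, 0.60429759, 1.29609135])}
{'fx': 371.64829954431775, 'fy': 371.64829954431775, 'cx': 320.03787729367275, 'cy': 241.7577355862258, 'tool_from_camera': array([[-4.94563553e-04, -9.61737093e-01, -2.73973573e-01,
         7.99741142e-02],
       [ 9.99999379e-01, -2.02137423e-04, -1.09558081e-03,
        -1.06049932e-03],
       [ 9.98280392e-04, -2.73973945e-01,  9.61736597e-01,
        -1.79463682e-01],
       [ 0.00000000e+00,  0.00000000e+00,  0.00000000e+00,
         1.00000000e+00]])}
```

View pics/top0.png

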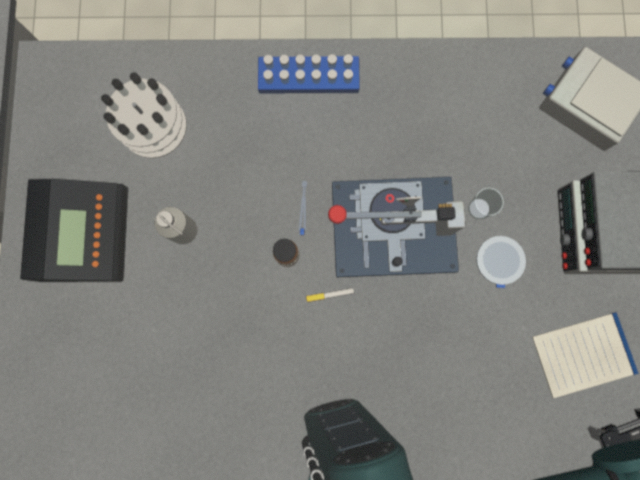

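View pics/scene0.png

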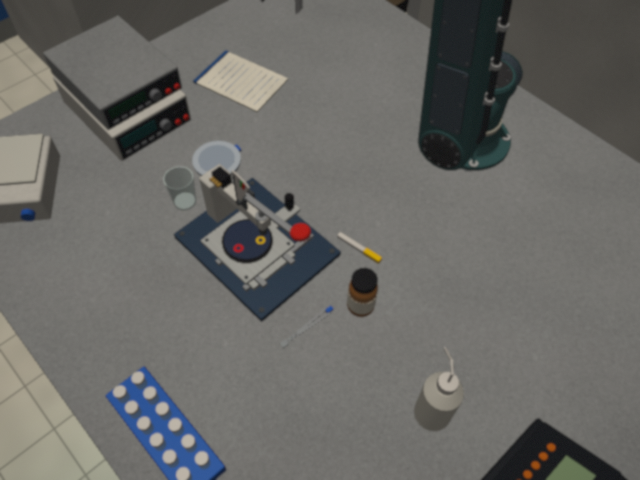

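The top view shows the pad at (337,214), knob (397,261), red ring (390,199) and base plate (333-458, 178-276). The scene view shows the yellow ring at (261,240), the red ring at (238,248) and the pad at (300,231).

```bash
cat > h.py <<'E'
import numpy as np,cv2
from bench import robot,snapshot,calibration
from scipy.spatial.transform import Rotation as Ro
def ray(n,uv,obs=None):
    c=calibration(n);uv=np.asarray(uv,float)
    x=np.array([(uv[0]-c['cx'])/c['fx'],(uv[1]-c['cy'])/c['fy']])
    if n=="wrist":
        r=np.linalg.norm(x);s=np.sin(r)/r if r>1e-9 else 1
        d=np.array([x[0]*s,x[1]*s,np.cos(r)]);T=c['tool_from_camera']
        R=Ro.from_euler('xyz',obs['ee_rot']).as_matrix()
        return obs['tool_pos']+R@T[:3,3],R@T[:3,:3]@d
    R=cv2.Rodrigues(c['rvec'])[0]
    return -R.T@c['tvec'],R.T@np.array([*x,1])
def plane(n,uv,z,obs=None):
    o,d=ray(n,uv,obs);return o+d*(z-o[2])/d[2]
def project(n,P,obs=None):
    c=calibration(n)
    if n!="wrist":
        R=cv2.Rodrigues(c['rvec'])[0];q=R@np.asarray(P)+c['tvec']
        return np.array([c['fx']*q[0]/q[2]+c['cx'],c['fy']*q[1]/q[2]+c['cy']])
    R=Ro.from_euler('xyz',obs['ee_rot']).as_matrix();T=c['tool_from_camera']
    q=T[:3,:3].T@(R.T@(np.asarray(P)-obs['tool_pos'])-T[:3,3])
    r=np.arctan2(np.hypot(q[0],q[1]),q[2])/np.hypot(q[0],q[1])
    return np.array([c['fx']*q[0]*r+c['cx'],c['fy']*q[1]*r+c['cy']])
def mask(p,col):
    h,s,v=cv2.split(cv2.cvtColor(p,cv2.COLOR_RGB2HSV))
    if col=='red': return (((h<8)|(h>172))&(s>130)&(v>60)).astype(np.uint8)
    if col=='yellow': return ((h>17)&(h<35)&(s>120)&(v>80)).astype(np.uint8)
    if col=='plate': return ((h>95)&(h<120)&(s>60)&(v>30)&(v<110)).astype(np.uint8)
def blobs(m,amin=15):
    cs=cv2.findContours(m,cv2.RETR_EXTERNAL,cv2.CHAIN_APPROX_NONE)[0]
    return [(cv2.contourArea(c),c[:,0].mean(0),c) for c in cs if cv2.contourArea(c)>=amin]
E
python3 - <<'E'
from h import *
for n in("scene","top"):
    z=np.load(n+"0.npz");p=z['p']
    for col in('red','yellow','plate'):
        for a,c,k in blobs(mask(p,col),10 if col!='plate' else 2000):
            if not(150<c[0]<470 and 150<c[1]<330):continue
            M=cv2.minEnclosingCircle(k);e=cv2.fitEllipse(k) if len(k)>5 else None
            print(n,col,a,c.round(1),np.round(e[0],1) if e else '',np.round(e[1],1) if e else'', [plane(n,e[0] if e else c,h).round(4)[:2] for h in(.0735,.218)])
            if col=='plate':
                b=cv2.boxPoints(cv2.minAreaRect(k));print([plane(n,q,.02).round(3)[:2] for q in b])
p=np.load("top0.npz")['p']
g=cv2.cvtColor(p,cv2.COLOR_RGB2GRAY)
m=(g<40).astype(np.uint8)
for a,c,k in blobs(m,20):
    if 330<c[0]<470 and 170<c[1]<290: print('dark',a,c.round(1),plane('top',c,.112).round(4))
a=cv2.resize(p[165:290,320:480][:,:,::-1],None,fx=4.5,fy=4.5,interpolation=cv2.INTER_CUBIC)[:, :]
s=np.load("scene0.npz")['p'][145:335,160:380][:,:,::-1]
cv2.imwrite('pics/c1.png',a);cv2.imwrite('pics/c2.png',cv2.resize(s,None,fx=3,fy=3,interpolation=cv2.INTER_CUBIC))
E
```

```text
scene red 64.5 [237.9 247.8] [238.  247.8] [ 8.2 10.3] [array([ 0.6728, -0.095 ]), array([ 0.7206, -0.0124])]
scene red 272.0 [299.6 231.4] [299.7 231.4] [17.1 20.4] [array([ 0.5473, -0.0386]), array([0.6116, 0.0366])]
scene yellow 115.5 [372.2 254.8] [372.1 254.7] [ 7.1 22.8] [array([0.4737, 0.109 ]), array([0.5476, 0.1649])]
scene yellow 60.5 [260.2 239.8] [260.1 239.8] [8.1 9.8] [array([ 0.6248, -0.0793]), array([0.6789, 0.0012])]
scene yellow 36.0 [215.7 181.7] [215.8 181.8] [ 4.5 11.9] [array([ 0.5981, -0.2699]), array([ 0.6557, -0.1645])]
scene plate 4184.5 [249.3 259.3] [256.8 253.5] [ 94.8 136.4] [array([ 0.6523, -0.0572]), array([0.7028, 0.0204])]
[array([ 0.741, -0.249]), array([ 0.483, -0.311]), array([0.496, 0.035]), array([0.73 , 0.066])]
top red 209.0 [337.  213.6] [336.9 213.8] [16.4 16.4] [array([0.6321, 0.032 ]), array([0.6059, 0.0356])]
top red 35.5 [389.4 197.8] [389.5 197.8] [6.6 7.2] [array([ 0.67  , -0.0934]), array([ 0.6396, -0.0759])]
top yellow 71.0 [315. 297.] [314.9 297. ] [ 5.1 20.1] [array([0.4363, 0.0848]), array([0.4318, 0.0825])]
```

View pics/c1.png

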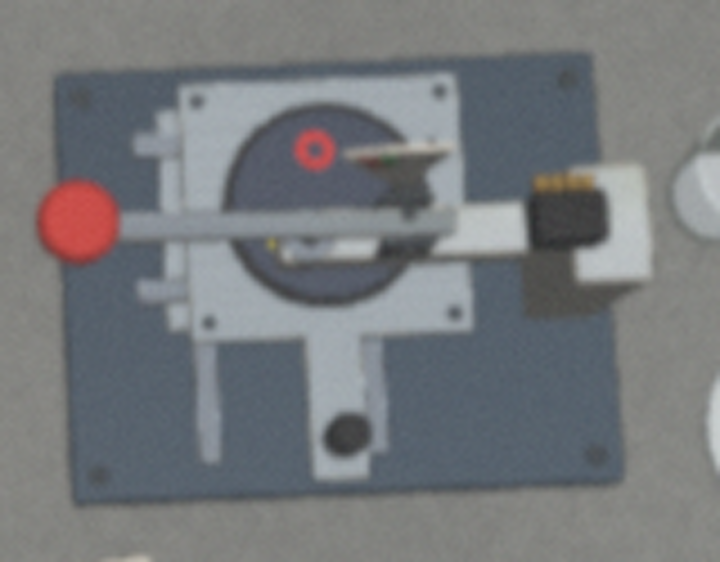

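View pics/c2.png

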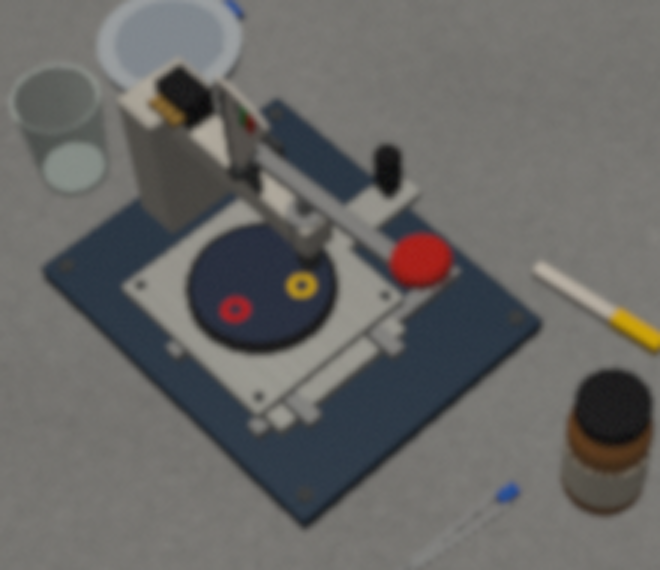

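Crop c1 gives the plate corners (55,75), (590,52), (622,482), (75,502) and the knob top at (350,433). Crop c2 shows the yellow ring just beside the probe, the red ring beyond it, and no obstruction around the pad or knob.

```bash
python3 - <<'E'
from h import *
C=np.array([(55,75),(590,52),(622,482),(75,502)])/4.5+[320,165]
W=np.array([plane('top',c-.4,.015)[:2] for c in C]);print('plate',W.round(4))
print('sides',[np.linalg.norm(W[i]-W[(i+1)%4]).round(3) for i in range(4)])
d=W[0]-W[1]+W[3]-W[2]; e=W[0]-W[3]+W[1]-W[2]
print('yaw', np.arctan2(-d[0],d[1]),np.arctan2(e[1],e[0]),'center',W.mean(0))
D=np.array([(162,120),(578,110)])/1 # unused
yw=np.mean([np.arctan2(-d[0],d[1]),np.arctan2(e[1],e[0])])
R=np.array([[np.cos(yw),-np.sin(yw)],[np.sin(yw),np.cos(yw)]])
pad=np.array([.6088,.0361]);probe=pad+R@[0,-.115];print('probe',probe, 'from plate centre',R.T@(probe-W.mean(0)))
k=plane('top',np.array([349,434])/4.5+[320,165],.112)[:2]
k2=plane('scene',np.array([388,153])/3+[160,145],.112)[:2]
Y=np.array([.6248,-.0793]);Rd=np.array([.6714,-.0942])
print('knob',k,k2)
for s in(1,-1):
    v=Rd-Y;m=(Y+Rd)/2;n=np.array([-v[1],v[0]])/np.linalg.norm(v)*s*.0145
    c=m+n;a=np.arctan2(*(Y-c)[::-1]);b=np.arctan2(*(Rd-c)[::-1]);print('centre',c,np.degrees((b-a)%(2*np.pi)), 'knob pred',c+R@[-.125,0],'slides',R.T@(c-probe))
print('move for yellow (stn)',R.T@(probe-Y),'world',probe-Y,'red',R.T@(probe-Rd),probe-Rd)
E
```

```text
plate [[ 0.7254  0.0426]
 [ 0.7368 -0.255 ]
 [ 0.4977 -0.2626]
 [ 0.4883  0.0335]]
sides [np.float64(0.298), np.float64(0.239), np.float64(0.296), np.float64(0.237)]
yaw 0.03513312868754034 0.035074414449957646 center [ 0.61205846 -0.11034093]
probe [ 0.6128361  -0.07882915] from plate centre [0.00188313 0.03146507]
knob [ 0.51441692 -0.10365843] [ 0.51923705 -0.10328254]
centre [ 0.65251602 -0.07293882] 118.68492549035493 knob pred [ 0.52759303 -0.07732589] slides [0.0398622  0.00449408]
centre [ 0.64368398 -0.10056118] 241.31507450964503 knob pred [ 0.51876099 -0.10494825] slides [ 0.03006615 -0.0228013 ]
move for yellow (stn) [-0.01194     0.00089045] world [-0.0119639   0.00047085] red [-0.05798835  0.01741677] [-0.0585639   0.01537085]
```

Call:
servo_tool:
  series: "0 45.3 -27.9 3.4 0.304;0 45.3 -27.9 3.4 0.304;0 45.3 -27.9 3.4 0.304;0 45.3 -27.9 3.4 0.304;0 45.3 -27.9 3.4 0.304;0 45.3 -27.9 3.4 0.304;0 45.3 -27.9 3.4 0.304;0 45.3 -27.9 3.4 0.304;0 45.3 -27.9 3.4 0.304;0 45.3 -27.9 3.4 0.304;0 45.3 -27.9 3.4 0.304;0 45.3 -27.9 3.4 0.304;0 45.3 -27.9 3.4 0.304;0 45.3 -27.9 3.4 0.304;0 45.3 -27.9 3.4 0.304;0 45.3 -27.9 3.4 0.304;0 45.3 -27.9 3.4 0.304"

```text
time: 1.52
tool_pos: [0.5166, -0.1061, 0.1714]
ee_rot: [3.141, 0.0, 0.033]
wrist_force: [-0.3, -0.1, 0.2]
width: 0.0469
```

```bash
python3 - <<'E'
from h import *
o=robot.get_obs();print({k:np.round(o[k],4) for k in('time','tool_pos','ee_rot','wrist_force','width')})
p,d=snapshot('wrist');np.savez('w1.npz',p=p,d=d);cv2.imwrite('pics/w1.png',p[:,:,::-1])
for n,P in dict(knob=[.517,-.104,.112],probe=[.6128,-.0788,.0805],Y=[.6248,-.0793,.0735]).items(): print(n,project('wrist',P,o))
E
```

```text
{'time': np.float64(1.5167), 'tool_pos': array([ 0.5166, -0.1061,  0.1714]), 'ee_rot': array([3.1411e+00, 5.0000e-04, 3.3300e-02]), 'wrist_force': array([-0.349 , -0.1436,  0.1973]), 'width': np.float64(0.0469)}
knob [318.82812172 257.48346935]
probe [288.14817702 114.93542605]
Y [290.11793735  99.59097581]
```

View pics/w1.png

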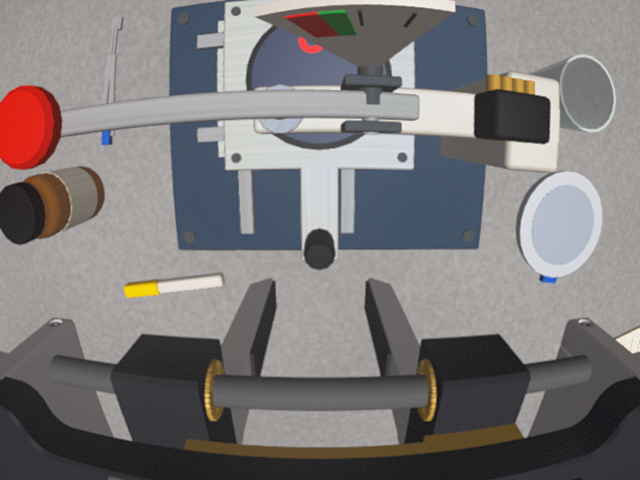

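The wrist view shows the knob top at about (319,255), within 2 px of the prediction. The way down is clear.

Call:
servo_tool:
  series: "0 0 -0.2 4 0;0 0 -0.2 7 0;0 0 -0.2 9.1 0;0 0 -0.2 9.1 0;0 0 -0.2 9.1 0;1 0 -0.2 9.1 0;1 0 -0.2 9.1 0;1 0 -0.2 9.1 0;1 0 -0.2 9.1 0;1 0 -0.2 9.1 0;1 0 -0.2 9.1 0"

```text
time: 2.48
tool_pos: [0.5183, -0.104, 0.0823]
ee_rot: [3.139, -0.003, 0.035]
wrist_force: [-0.3, -2.8, 4.7]
width: 0.0217
```

```bash
cat > look.py <<'E'
from h import *
import sys
o=robot.get_obs();print({k:np.round(o[k],4) for k in('time','tool_pos','ee_rot','wrist_force','width')})
for n,cols in (('scene',('red','yellow')),('top',('red',))):
    p,_=snapshot(n);np.savez(f'{n}_{sys.argv[1]}.npz',p=p)
    for col in cols:
        for a,c,k in blobs(mask(p,col),8):
            if len(k)>5 and 180<c[0]<420 and 185<c[1]<285:
                e=cv2.fitEllipse(k);print(n,col,a,np.round(e[0],1),np.round(e[1],1),[plane(n,e[0],h).round(4)[:2] for h in(.0735,.218)])
E
python3 look.py g
```

```text
{'time': np.float64(2.4833), 'tool_pos': array([ 0.5183, -0.104 ,  0.0823]), 'ee_rot': array([ 3.1391e+00, -3.0000e-03,  3.4800e-02]), 'wrist_force': array([-0.278 , -2.7707,  4.6781]), 'width': np.float64(0.0217)}
scene red 63.0 [238.5 248.1] [8.5 9.6] [array([ 0.6723, -0.0939]), array([ 0.7202, -0.0115])]
scene red 271.0 [299.7 231.4] [17.1 20.3] [array([ 0.5473, -0.0386]), array([0.6115, 0.0366])]
scene yellow 116.5 [372.2 254.8] [ 7.2 23.1] [array([0.4737, 0.1094]), array([0.5476, 0.1652])]
scene yellow 63.0 [260.5 240.1] [8.5 9.6] [array([ 0.6246, -0.0782]), array([0.6787, 0.0022])]
top red 209.0 [336.9 213.8] [16.4 16.4] [array([0.6321, 0.032 ]), array([0.6059, 0.0356])]
top red 32.0 [389.  197.9] [6.5 6.7] [array([ 0.6699, -0.0923]), array([ 0.6395, -0.0749])]
```

Call:
servo_tool:
  series: "1 -0.3 0 0 0;1 -0.6 0 0 0;1 -0.9 0.05 0 0;1 -1.15 0.05 0 0;1 -1.15 0.05 0 0;1 -1.15 0.05 0 0;0 -1.15 0.05 0 0;0 -1.15 0.05 0 0;0 -1.15 0.05 0 0;0 -1.15 0.05 -3 0;0 -1.15 0.05 -6 0;0 -1.15 0.05 -9 0;-1 -1 0 -9 -0.12;-1 -0.8 0 -9 -0.24;-1 -0.6 0 -9 -0.36;-1 -0.6 -1 -9 -0.48;-1 -0.6 -2 -9 -0.6;-1 -0.6 -2.5 -9 -0.72;-1 -0.6 -2.5 -9 -0.84;-1 -0.6 -2.5 -9 -0.96"

```text
time: 4.25
tool_pos: [0.5095, -0.0774, 0.1692]
ee_rot: [-3.139, 0.0, 1.002]
wrist_force: [-0.0, 0.4, -0.2]
width: 0.0933
```

Call:
servo_tool:
  series: "-1 0 0 0 -0.12;-1 0 0 0 -0.24;-1 0 0 0 -0.36;-1 0 0 0 -0.48;-1 0 0 0 -0.6;-1 0 0 0 -0.72;-1 0 0 0 -0.84;-1 0 0 0 -0.96;-1 0 0 0 -1.08;-1 0 0 0 -1.2;-1 0 0 0 -1.32;-1 0 0 0 -1.44;-1 0 0 0 -1.56;-1 0 0 0 -1.68;-1 0 0 0 -1.8;-1 0 0 0 -1.92;-1 0 0 0 -2.04;-1 0 0 0 -2.18;-1 0 0 0 -2.18"

```text
time: 5.83
tool_pos: [0.5096, -0.0778, 0.1693]
ee_rot: [3.14, -0.003, -3.106]
wrist_force: [-1.1, 0.8, 0.9]
width: 0.094
```

```bash
python3 look.py y1; python3 - <<'E'
from h import *
o=robot.get_obs()
p,d=snapshot('wrist');np.savez('w2.npz',p=p,d=d,pos=o['tool_pos'],rot=o['ee_rot']);cv2.imwrite('pics/w2.png',p[:,:,::-1])
for n,P in dict(probe=[.6128,-.0788,.0805]).items(): print(n,project('wrist',P,o))
E
```

```text
{'time': np.float64(5.8333), 'tool_pos': array([ 0.5096, -0.0778,  0.1693]), 'ee_rot': array([ 3.1404e+00, -2.6000e-03, -3.1055e+00]), 'wrist_force': array([-1.1018,  0.7955,  0.9421]), 'width': np.float64(0.094)}
scene red 62.0 [242.5 245. ] [8.3 9.7] [array([ 0.6612, -0.0943]), array([ 0.7105, -0.0118])]
scene red 263.5 [299.9 231.2] [17.  19.8] [array([ 0.5467, -0.0386]), array([0.611 , 0.0366])]
scene yellow 115.5 [372.1 254.7] [ 7.1 22.8] [array([0.4737, 0.109 ]), array([0.5476, 0.1649])]
scene yellow 53.5 [264.7 237.4] [7.3 9.9] [array([ 0.6137, -0.0774]), array([0.6692, 0.0028])]
top red 209.0 [336.9 213.8] [16.2 16.5] [array([0.6319, 0.032 ]), array([0.6058, 0.0356])]
top red 10.5 [389.4 202.5] [6.  6.9] [array([ 0.6585, -0.0931]), array([ 0.6294, -0.0756])]
probe [313.91223153 361.26924338]
```

View pics/w2.png

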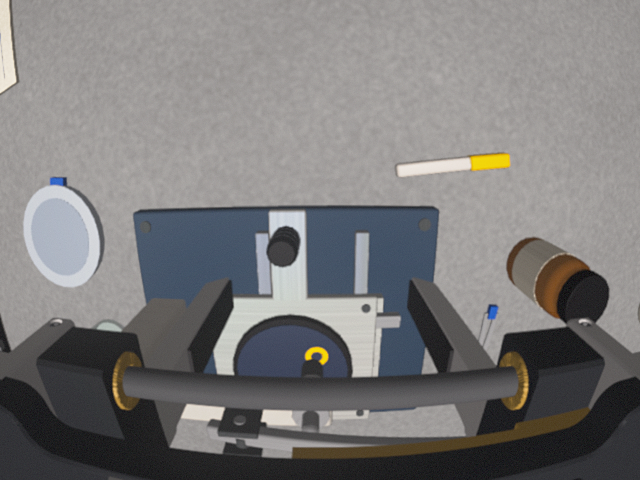

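The view from the front shows the yellow ring at about (317,355), with the black probe body just below it at (312,368). I'll zoom in on that.

```bash
python3 - <<'E'
from h import *
z=np.load('w2.npz');p=z['p'];o=dict(tool_pos=z['pos'],ee_rot=z['rot'])
for a,c,k in blobs(mask(p,'yellow'),8):
    if 200<c[0]<400: 
        e=cv2.fitEllipse(k);print(a,e,plane('wrist',e[0],.0735,o))
c=p[335:385,280:350][:,:,::-1]
c=cv2.convertScaleAbs(c,alpha=1.8,beta=20)
cv2.imwrite('pics/w2c.png',cv2.resize(c,None,fx=10,fy=10,interpolation=cv2.INTER_CUBIC))
E
```

```text
1219.0 ((398.20654296875, 446.29718017578125), (13.722009658813477, 197.89837646484375), 85.29607391357422) [0.73132043 0.01320398 0.0735    ]
187.5 ((316.4681701660156, 355.2582702636719), (16.46638298034668, 21.838546752929688), 97.28050994873047) [ 0.6110402  -0.07669369  0.0735    ]
```

View pics/w2c.png

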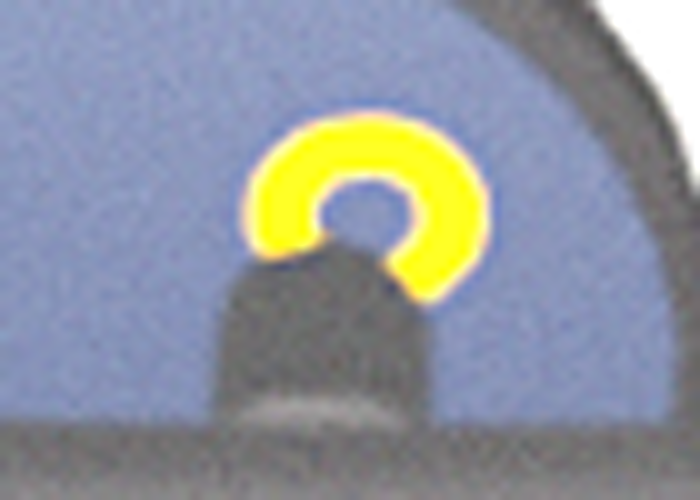

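```bash
python3 - <<'E'
from h import *
z=np.load('w2.npz');p=z['p'];o=dict(tool_pos=z['pos'],ee_rot=z['rot'])
print('ring',plane('wrist',(316.5,356.4),.0735,o))
for uv in((313.5,359.3),(313.5,361)): print('probe',plane('wrist',uv,.0805,o))
k=blobs(mask(p,'yellow'),8)
for a,c,kk in k:
    if a<400 and 200<c[0]<400:
        q=np.array([plane('wrist',x,.0735,o)[:2] for x in kk[:,0]]); # keep outer arc
        from scipy.optimize import least_squares
        s=q[kk[:,0,1]<357]
        f=least_squares(lambda v:np.hypot(*(s-v[:2]).T)-.010,[.611,-.077],loss='soft_l1',f_scale=.0005);print('fit r10',f.x,abs(f.fun).mean())
E
```

```text
ring [ 0.61225416 -0.07663444  0.0735    ]
probe [ 0.61073633 -0.07920005  0.0805    ]
probe [ 0.61252719 -0.07916052  0.0805    ]
fit r10 [ 0.61260373 -0.07693977] 0.0017374409534156466
```

Call:
servo_tool:
  series: "0 0.35 -2.65 0 0;0 0.35 -2.65 0 0;0 0.35 -2.65 0 0;0 0.35 -2.65 3 0;0 0.35 -2.65 6 0;0 0.35 -2.65 8.9 0;0 0.35 -2.65 8.9 0;0 0.35 -2.65 8.9 0;1 0.35 -2.65 8.9 0;1 0.35 -2.65 8.9 0;1 0.35 -2.65 8.9 0;1 0.35 -2.65 8.9 0;1 0.35 -2.65 8.9 0"

```text
time: 7.07
tool_pos: [0.5089, -0.1048, 0.0832]
ee_rot: [-3.141, 0.003, -3.108]
wrist_force: [-0.4, 1.7, 3.6]
width: 0.0213
```

Call:
servo_tool:
  series: "1 0 -0.1 0 0;1 0 -0.2 0 0;1 0 -0.25 0 0;1 0 -0.25 0 0;1 0 -0.25 0 0;0 0 -0.25 0 0;0 0 -0.25 0 0;0 0 -0.25 0 0;-1 0 -0.25 -3 0;-1 0 -0.25 -6 0;-1 -0.35 0 -8.9 0;-1 -0.35 2.65 -8.9 0;-1 -0.35 2.65 -8.9 0;-1 -0.35 2.65 -8.9 0;-1 -0.35 2.65 -8.9 0"

```text
time: 8.32
tool_pos: [0.5097, -0.0785, 0.1692]
ee_rot: [-3.141, -0.002, -3.108]
wrist_force: [0.3, 0.2, 0.2]
width: 0.0848
```

```bash
cat > wl.py <<'E'
from h import *
import sys
from scipy.optimize import least_squares
n,col=sys.argv[1:]
o=robot.get_obs();p,_=snapshot('wrist');np.savez(f'{n}.npz',p=p,pos=o['tool_pos'],rot=o['ee_rot'])
print({k:np.round(o[k],4) for k in('time','tool_pos','ee_rot','wrist_force')})
for a,c,k in blobs(mask(p,col),8):
    if a<500 and 200<c[0]<400 and 270<c[1]<400:
        s=np.array([plane('wrist',x,.0735,o)[:2] for x in k[:,0]])
        f=least_squares(lambda v:np.hypot(*(s-v[:2]).T)-.010,s.mean(0),loss='soft_l1',f_scale=.0003)
        print(a,c,'ring fit',f.x.round(4),'uv',project('wrist',[*f.x,.0735],o).round(1))
c=cv2.convertScaleAbs(p[335:385,280:350][:,:,::-1],alpha=1.8,beta=20)
cv2.imwrite(f'pics/{n}.png',cv2.resize(c,None,fx=10,fy=10,interpolation=cv2.INTER_CUBIC))
E
python3 wl.py w3 yellow
```

```text
{'time': np.float64(8.3167), 'tool_pos': array([ 0.5097, -0.0785,  0.1692]), 'ee_rot': array([-3.1414e+00, -2.3000e-03, -3.1081e+00]), 'wrist_force': array([0.3215, 0.2419, 0.2398])}
190.0 [313.48611111 354.69444444] ring fit [ 0.6123 -0.0799] uv [313.2 356.7]
```

View pics/w3.png

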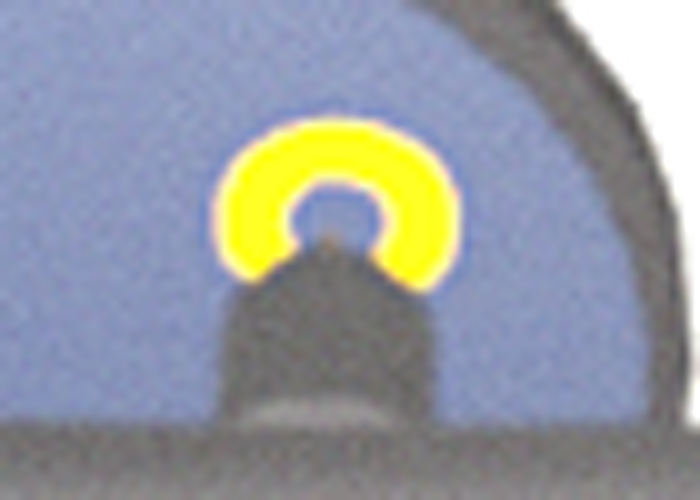

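Ring and probe are now centred sideways: the ring is at about crop (337,215) and the front pin tip at (330,235). Fore and aft they agree within about 1 mm. I'll go to the pad next.

Call:
servo_tool:
  series: "1 0 2 -4 0;1 0 5 -8 0;1 0 8.5 -9 0;1 0 11.1 -9 0;1 -3 11.1 -9 0;1 -6.5 11.1 -9 0;1 -9.5 11.1 -9 0;1 -10.25 11.1 -9 0;1 -10.25 11.1 -7.6 0;1 -10.25 11.1 -6.5 0;1 -10.25 11.1 -6.5 0;1 -10.25 11.1 -6.5 0"

```text
time: 9.37
tool_pos: [0.6079, 0.0356, 0.2339]
ee_rot: [3.142, -0.004, -3.109]
wrist_force: [0.7, 0.1, -0.0]
width: 0.0152
```

```bash
python3 - <<'E'
from h import *
o=robot.get_obs();print({k:np.round(o[k],4) for k in('time','tool_pos','ee_rot','wrist_force','width')})
p,_=snapshot('scene');cv2.imwrite('pics/s4.png',cv2.resize(p[120:280,180:380][:,:,::-1],None,fx=3.5,fy=3.5,interpolation=cv2.INTER_CUBIC))
E
```

```text
{'time': np.float64(9.3667), 'tool_pos': array([0.6079, 0.0356, 0.2339]), 'ee_rot': array([ 3.1416, -0.0035, -3.1091]), 'wrist_force': array([ 0.6628,  0.1411, -0.0062]), 'width': np.float64(0.0152)}
```

View pics/s4.png

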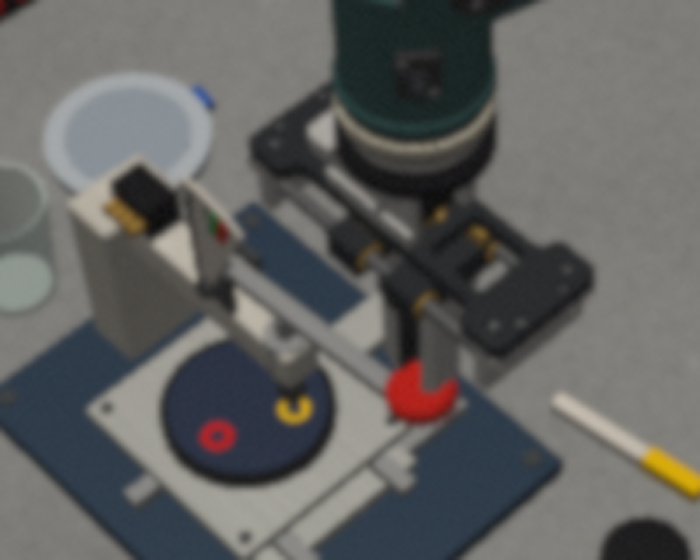

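Call:
servo_tool:
  series: "1 0 0 1 0;1 0 0 1.4 0;1 0 0.05 1.8 0;1 0 0.15 2.4 0;1 0 0.3 3 0;1 0 0.4 3.6 0;1 0 0.5 4.2 0;1 0 0.55 4.7 0;1 0 0.6 5.1 0;1 0 0.6 5.2 0;1 0 0.6 5.2 0;1 0 0.6 5.2 0"

```text
time: 10.42
tool_pos: [0.6088, 0.0423, 0.1841]
ee_rot: [-3.142, 0.0, -3.108]
wrist_force: [-2.8, 1.0, 6.4]
width: 0.0001
```

Call:
servo_tool:
  series: "1 0 0 0.2 0;1 0 0 0.35 0;1 0 0 0.35 0;1 0 0 0.35 0;1 0 0 0.35 0;1 0 0 0.35 0;1 0 0 0.35 0;1 0 0 0.35 0"

```text
time: 11.08
tool_pos: [0.6088, 0.0425, 0.1809]
ee_rot: [3.141, 0.001, -3.108]
wrist_force: [-3.7, 1.3, 6.9]
width: 0.0004
```

```bash
python3 - <<'E'
from h import *
o=robot.get_obs();print({k:np.round(o[k],4) for k in('time','tool_pos','wrist_force')})
p,_=snapshot('scene');a=p[150:270,210:340][:,:,::-1];t,_=snapshot('top');b=t[185:235,380:440][:,:,::-1]
a=cv2.resize(a,(433,400),interpolation=cv2.INTER_CUBIC);b=cv2.resize(b,(360,300),interpolation=cv2.INTER_CUBIC)
b=cv2.copyMakeBorder(b,0,100,0,0,cv2.BORDER_CONSTANT);cv2.imwrite('pics/s5.png',np.hstack([a,b]))
E
```

```text
{'time': np.float64(11.0833), 'tool_pos': array([0.6088, 0.0425, 0.1809]), 'wrist_force': array([-3.6587,  1.2677,  6.88  ])}
```

View pics/s5.png

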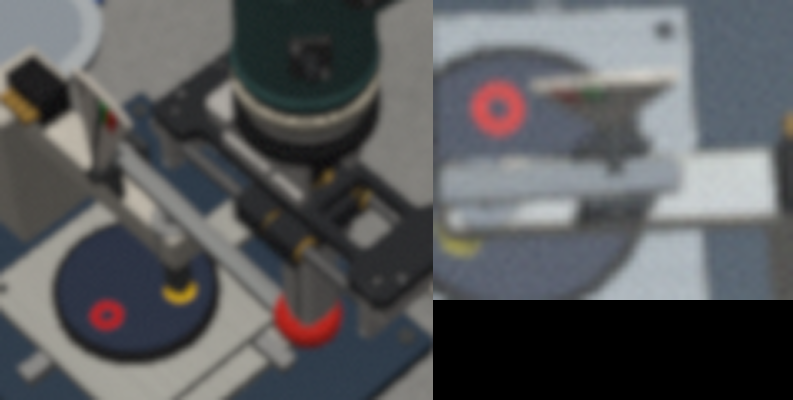

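The pins are down in the yellow ring, with its near half visible around the foot at (180,292). The needle is in the green, and 6.9 N with TCP z = 0.181 agrees. Next I hold, then lift.

Call:
servo_tool:
  series: "1 0 0 0 0;1 0 0 0 0;1 0 0 0 0;1 0 0 0 0;1 0 0 0 0;1 0 0 0 0;1 0 0 0 0;1 0 0 0 0;1 0 0 0 0;1 0 0 0 0;1 0 0 0 0;1 0 0 0 0;1 0 0 0 0;1 0 0 0 0;1 0 0 0 0;1 0 0 0 0;1 0 0 0 0;1 0 0 0 0;1 0 0 0 0;1 0 0 0 0"

```text
time: 12.85
tool_pos: [0.6087, 0.0424, 0.1809]
ee_rot: [3.141, 0.001, -3.108]
wrist_force: [-3.4, 1.1, 6.7]
width: 0.0005
```

Call:
servo_tool:
  series: "1 0 0 0 0;1 0 0 0 0;1 0 0 0 0;1 0 0 0 0;1 0 0 0 0;1 0 0 0 0;1 0 -0.15 -1 0;1 0 -0.3 -2 0;1 0 -0.5 -3 0;1 0 -0.6 -4 0;1 0 -0.6 -5.5 0;1 0 -0.6 -8 0;1 0 -0.6 -8.1 0;1 0 -0.6 -8.1 0"

```text
time: 14.02
tool_pos: [0.6102, 0.0354, 0.2623]
ee_rot: [-3.14, 0.004, -3.109]
wrist_force: [-0.8, -0.1, -0.8]
width: 0.0004
```

Call:
servo_tool:
  series: "0 3 0 0 0;0 7 -1 0 0;0 10.7 -3 0 0;0 10.7 -7 0 0;0 10.7 -11 0 0;0 10.7 -13.9 0 0;0 10.7 -13.9 4 0;0 10.7 -13.9 8 0;0 10.7 -13.9 12 0;0 10.7 -13.9 16 0;0 10.7 -13.9 18 0;0 10.7 -13.9 18 0;0 10.7 -13.9 18 0;1 10.7 -13.9 18 0;1 10.7 -13.9 18 0;1 10.7 -13.9 18 0;1 10.7 -13.9 18 0;1 10.7 -13.9 18 0"

```text
time: 15.52
tool_pos: [0.5079, -0.1069, 0.0827]
ee_rot: [-3.14, 0.003, -3.108]
wrist_force: [0.5, -0.2, 2.3]
width: 0.0212
```

Call:
servo_tool:
  series: "1 0.4 0.15 0 0;1 1 0.4 0 0;1 1.6 0.6 0 0;1 2.2 0.85 0 0;1 2.8 1.1 0 0;1 3.4 1.3 0 0;1 4 1.5 0 0;1 4.5 1.7 0 0;1 4.7 1.8 0 0;1 4.7 1.8 0 0;1 4.7 1.8 0 0;0 4.7 1.8 0 0;0 4.7 1.8 0 0;0 4.7 1.8 0 0;-1 4.7 1.8 -4 0;-1 3 1.8 -8.65 0;-1 -0.28 2.83 -8.65 0;-1 -0.28 2.83 -8.65 0;-1 -0.28 2.83 -8.65 0;-1 -0.28 2.83 -8.65 0"

```text
time: 17.18
tool_pos: [0.5073, -0.0776, 0.1658]
ee_rot: [3.141, -0.004, -3.108]
wrist_force: [-1.3, -0.6, -0.0]
width: 0.0778
```

```bash
python3 wl.py w6 red
```

```text
{'time': np.float64(17.1833), 'tool_pos': array([ 0.5073, -0.0776,  0.1658]), 'ee_rot': array([ 3.1405, -0.0041, -3.1079]), 'wrist_force': array([-1.3248e+00, -5.9660e-01, -8.0000e-04])}
209.0 [313.3974359  358.93589744] ring fit [ 0.6111 -0.0786] uv [313.4 360.4]
```

View pics/w6.png

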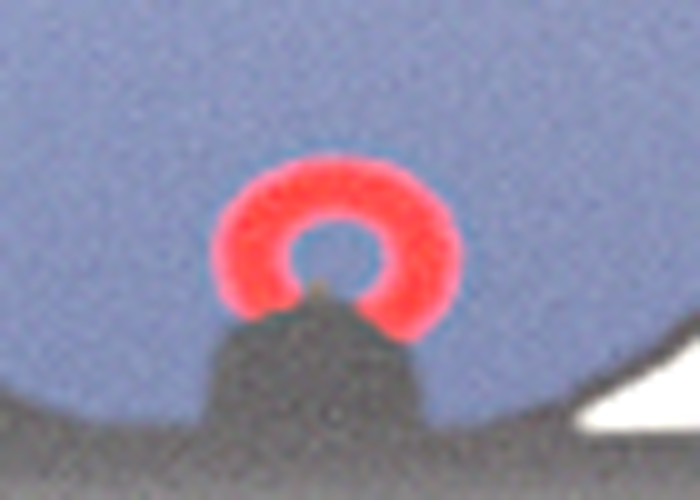

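```bash
python3 - <<'E'
from h import *
for n,uv,f in(('w3',(313,358.6),(.6123,-.0799)),('w6',(311.8,363.5),(.6111,-.0786))):
    z=np.load(n+'.npz');o=dict(tool_pos=z['pos'],ee_rot=z['rot']);t=plane('wrist',uv,.0805,o)[:2];print(n,t,f-t)
E
```

```text
w3 [ 0.60958716 -0.08000725] [0.00271284 0.00010725]
w6 [ 0.60968127 -0.0798629 ] [0.00141873 0.0012629 ]
```

Call:
servo_tool:
  series: "0 4.75 -1.15 0 0;0 4.75 -1.15 0 0;0 4.75 -1.15 3 0;0 4.75 -1.15 6 0;0 4.75 -1.15 8.3 0;0 4.75 -1.15 8.3 0;0 4.75 -1.15 8.3 0;1 4.75 -1.15 8.3 0;1 4.75 -1.15 8.3 0;1 4.75 -1.15 8.3 0;1 4.75 -1.15 8.3 0;1 4.75 -1.15 8.3 0"

```text
time: 18.23
tool_pos: [0.4625, -0.0909, 0.0859]
ee_rot: [-3.142, 0.003, -3.108]
wrist_force: [0.4, 0.6, 2.6]
width: 0.0214
```

Call:
servo_tool:
  series: "1 -0.05 -0.05 0 0;1 -0.1 -0.1 0 0;1 -0.1 -0.1 0 0;1 -0.1 -0.1 0 0;0 -0.1 -0.1 0 0;0 -0.1 -0.1 0 0;0 -0.1 -0.1 0 0;-1 -0.1 -0.1 -4 0;-1 -2 0.5 -8.3 0;-1 -4.75 1.15 -8.5 0;-1 -4.75 1.15 -8.5 0;-1 -4.75 1.15 -8.5 0;-1 -4.75 1.15 -8.5 0;-1 -4.75 1.15 -8.5 0"

```text
time: 19.4
tool_pos: [0.5073, -0.0781, 0.1679]
ee_rot: [3.141, -0.003, -3.109]
wrist_force: [0.5, 0.1, -0.8]
width: 0.0847
```

```bash
python3 wl.py w7 red
```

```text
{'time': np.float64(19.4), 'tool_pos': array([ 0.5073, -0.0781,  0.1679]), 'ee_rot': array([ 3.1411e+00, -3.1000e-03, -3.1087e+00]), 'wrist_force': array([ 0.477 ,  0.0595, -0.769 ])}
196.0 [312.13513514 357.41891892] ring fit [ 0.6116 -0.0802] uv [312.3 359.3]
```

View pics/w7.png

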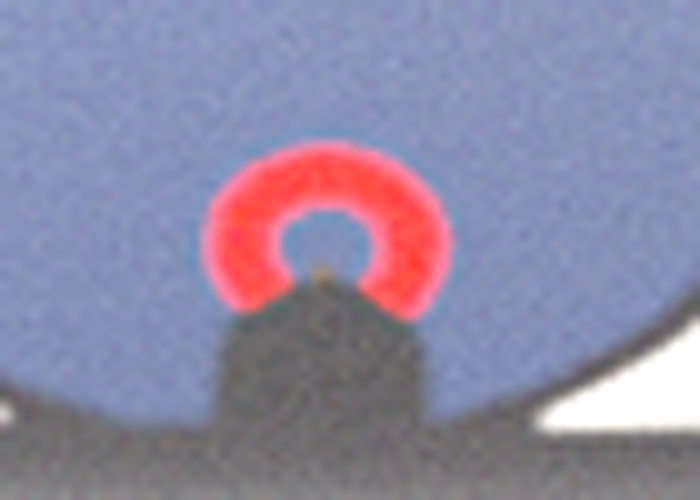

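The red ring at crop (327,240) and the pin tip at (321,270) are aligned the way they were at yellow. Now the pad.

Call:
servo_tool:
  series: "1 0 2 -4 0;1 0 5 -8 0;1 0 8.5 -9 0;1 0 11.05 -9 0;1 -3 11.05 -9 0;1 -6.5 11.05 -9 0;1 -9.5 11.05 -9 0;1 -10.5 11.05 -9 0;1 -10.5 11.05 -7.6 0;1 -10.5 11.05 -6.6 0;1 -10.5 11.05 -6.6 0;1 -10.5 11.05 -6.6 0"

```text
time: 20.45
tool_pos: [0.6087, 0.0356, 0.2341]
ee_rot: [3.142, -0.003, -3.109]
wrist_force: [-0.2, -0.1, 0.1]
width: 0.0154
```

Call:
servo_tool:
  series: "1 0 0 0 0;1 0 0 0.6 0;1 0 0 1.2 0;1 0 0.05 1.8 0;1 0 0.15 2.4 0;1 0 0.3 3 0;1 0 0.4 3.6 0;1 0 0.5 4.2 0;1 0 0.55 4.7 0;1 0 0.6 5.1 0;1 0 0.6 5.2 0;1 0 0.6 5.2 0;1 0 0.6 5.2 0"

```text
time: 21.53
tool_pos: [0.6098, 0.0422, 0.1842]
ee_rot: [-3.142, 0.001, -3.108]
wrist_force: [-1.7, 0.9, 6.0]
width: 0.0004
```

Call:
servo_tool:
  series: "1 0 0 0.2 0;1 0 0 0.37 0;1 0 0 0.37 0;1 0 0 0.37 0;1 0 0 0.37 0;1 0 0 0.37 0;1 0 0 0.37 0;1 0 0 0.37 0;1 0 0 0.37 0;1 0 0 0.37 0;1 0 0 0.37 0;1 0 0 0.37 0;1 0 0 0.37 0;1 0 0 0.37 0;1 0 0 0.37 0;1 0 0 0.37 0;1 0 0 0.37 0;1 0 0 0.37 0;1 0 0 0.37 0;1 0 0 0.37 0"

```text
time: 23.2
tool_pos: [0.6099, 0.0423, 0.1809]
ee_rot: [3.141, 0.001, -3.108]
wrist_force: [-1.8, 1.1, 7.2]
width: 0.0002
```

Call:
servo_tool:
  series: "1 0 0 0 0;1 0 0 0 0;1 0 0 0 0;1 0 0 0 0;1 0 0 0 0;1 0 0 0 0;1 0 0 0 0;1 0 0 0 0;1 0 0 0 0;1 0 0 0 0;1 0 0 0 0;1 0 0 0 0"

```text
time: 24.2
tool_pos: [0.6099, 0.0423, 0.1809]
ee_rot: [3.141, 0.001, -3.108]
wrist_force: [-1.5, 1.6, 6.7]
width: 0.0003
```

```bash
python3 - <<'E'
from h import *
o=robot.get_obs();print({k:np.round(o[k],4) for k in('time','tool_pos','wrist_force')})
p,_=snapshot('scene');a=p[150:270,210:340][:,:,::-1];t,_=snapshot('top');b=t[185:235,380:440][:,:,::-1]
a=cv2.resize(a,(433,400),interpolation=cv2.INTER_CUBIC);b=cv2.resize(b,(360,300),interpolation=cv2.INTER_CUBIC)
b=cv2.copyMakeBorder(b,0,100,0,0,cv2.BORDER_CONSTANT);cv2.imwrite('pics/s8.png',np.hstack([a,b]))
E
```

```text
{'time': np.float64(24.2), 'tool_pos': array([0.6099, 0.0423, 0.1809]), 'wrist_force': array([-1.4557,  1.6107,  6.6545])}
```

Picture limit reached. The pose and force match the first press, which I saw in the green, so I'm handing in while holding.

```bash
python3 -c "
from bench import robot
robot.close_job();o=robot.get_obs();print(o['time'],o['tool_pos'],o['wrist_force'])"
```

```text
the job is handed in; nothing more can be done
the job is handed in; nothing more can be done
```

I measured both rings in the order asked and handed the job in at about 24 s, with the lever still held in the green at the red ring.

- **Yellow ring:** I gripped the knob and slid the stage, then corrected it once after a close-up from the wrist camera. I pressed the pad to TCP z = 0.181 m at about 6.9 N, which a picture showed in the green with the pins inside the ring. I held it there for over 2 s, then let the lever fully up.
- **Red ring:** I slid the stage again and made one correction of about 1 mm. A wrist picture then showed the ring lined up with the pins as it had been at yellow. I pressed to the same depth at about 6.7–7.2 N and had held it about 2.5 s when I handed in.

**Checks that were incomplete or disagreed:**
- I had used all 12 pictures, so I could not view the last one. That the lever is in the green at red rests on the same height and force as the first press.
- The scene and top cameras put the pad 5–6 mm apart along x. I used the wrist close-ups for the final alignment instead. From those I estimate the pins are within about 1 mm of each ring's centre, taking the pin row to run along x, which I could only infer.

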